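# Oil a round egg mould at the spray bottle and set it on the tawa

### The job

Oil the round silicone egg mould: stand it in the middle of the steel drip dish in front of the oil spray bottle, let go of it, and press the bottle's cap all the way down and let it spring back up. Then stand the oiled mould upright in the middle of the flat tawa. Do not press the cap unless the mould is standing on the dish, and leave everything else on the counter where it is.

Things in the scene. Friction and masses are not known exactly. Their poses are not given: they have to be found in the camera images.
- round_mould_c (a point): The round red silicone egg mould, loose: an open round cup, rigid, 66 mm outside diameter with straight sides, 34 mm high, wall 5 mm, with two flat ears (18 mm wide, 6 mm thick, at the rim) sticking out to 47 mm from the axis along its own +x and -x. This point is on its axis, half-way up (17 mm above its underside). z is up. About 70 g. It can be gripped across its 66 mm body along its own y, clear of the ears. It starts standing on the counter.
- dish_top (a point): Centre of the top of the flat round steel drip dish, 110 mm diameter, 5 mm above the counter, no rim. It is fixed to the holder of the oil spray bottle: the bottle's axis stands 140 mm from this point along this point's +x; z is up. The bottle (62 mm diameter) stands in a wooden holder 96 mm square and is fixed.
- cap_top (a point): Centre of the flat top of the spray bottle's aluminium cap, a disc of 36 mm diameter, 192 mm above the counter when up. The cap carries a thin nozzle that reaches 49 mm from the bottle's axis towards the dish, along this point's -x, its lowest point 163 mm above the counter. z is up.
- spray_cap (a joint): How far the spray cap is pressed down, in m: 0 is up, 0.009 is fully down on its stop. It is sprung: about 2 N starts it moving and about 5 N brings it fully down; it springs back up by itself.
- tawa_top (a point): Centre of the flat top of the tawa, a dark steel griddle disc of 210 mm diameter without a rim, on a cork trivet; its top is 16 mm above the counter. It is fixed. A handle 10 to 18 mm thick runs out to 245 mm from the centre along this point's +x, at most 39 mm above the counter. z is up.
- square_mould: Bystander, loose: a square red silicone mould, 66 mm by 66 mm, 34 mm high, with two ears like the round one's. Origin at the centre of its underside.
- teacup: Bystander, loose: white ceramic teacup with a handle, 76 mm diameter, 60 mm high. Origin at the centre of its underside.
- fork: Bystander, loose: white plastic fork lying flat, 168 mm long along its x, 22 mm wide. Origin near its middle, on the counter.
- soy_bottle: Bystander, loose: amber glass bottle, 56 mm diameter, 160 mm high. Origin at the centre of its underside.
- salt_jar: Bystander, loose: small glass jar with a steel cap, 48 mm diameter, 70 mm high. Origin at the centre of its underside.
- tiffin: Bystander, loose: stacked three-layer stainless steel tiffin with a side latch and a bail handle, 134 mm diameter (158 mm over the bail and latch), 208 mm high. Origin at the centre of its underside.
Things that resemble listed ones, but are neither listed nor needed, are in the scene too. Leave any blue or turquoise look-alike of the part that bears round_mould_c alone.

How it is judged (in metres and radians):
On the way, in this order (a step that is already met when the one before it is completed fails the run):
1. the round mould stands on the drip dish, centre within 20 mm of the dish's centre, let go (horizontal distance between round_mould_c and dish_top below 0.02 m and z of round_mould_c in the frame of dish_top below 0.021 m and angle between round_mould_c's own z axis and vertical below 0.12 rad and contact force between round_mould and the fingers below 0.05 N), for 0.2 s.
2. the cap is pressed down at least 7.5 mm while the mould stands on the dish (horizontal distance between round_mould_c and dish_top below 0.02 m and z of round_mould_c in the frame of dish_top below 0.021 m and angle between round_mould_c's own z axis and vertical below 0.12 rad and value of joint spray_cap above 0.0075 m), for 0.05 s.
3. the cap has sprung back up, the mould still on the dish (horizontal distance between round_mould_c and dish_top below 0.02 m and z of round_mould_c in the frame of dish_top below 0.021 m and angle between round_mould_c's own z axis and vertical below 0.12 rad and value of joint spray_cap below 0.0015 m), for 0.1 s.
At the end, for the whole second after the job is handed in: The round mould stands upright (within 0.12 rad) on the flat top of the tawa, its centre within 30 mm of the tawa's centre, let go and at rest; the spray cap is up (within 1.5 mm) (horizontal distance between round_mould_c and tawa_top below 0.03 m and z of round_mould_c in the frame of tawa_top between 0.012 and 0.021 m and angle between round_mould_c's own z axis and vertical below 0.12 rad and contact force between round_mould and the fingers below 0.05 N and linear speed of round_mould below 0.02 m/s and value of joint spray_cap below 0.0015 m); the robot touches nothing.
It fails at once if the cap is pressed (4 mm or more) while the round mould is not standing on the dish (centre more than 30 mm from the dish's centre, or held above it) (value of joint spray_cap above 0.004 m and (horizontal distance between round_mould_c and dish_top above 0.03 m or z of round_mould_c in the frame of dish_top above 0.03 m)).
It fails at once if another thing on the counter is moved by more than 30 mm or tipped (distance of any of square_mould, teacup, fork, soy_bottle, salt_jar, tiffin from where it was at the start of the episode above 0.03 m or angle between any of square_mould, teacup, fork, soy_bottle, salt_jar, tiffin's own z axis and vertical above 0.4 rad).
It also fails if it takes over 58 s, if anything falls off the work surface, if the arm or the gripper's body presses on something with over 40 N, if the wrist force passes 120 N, or if a joint passes its speed limit or range.

### The arm

A 6-joint arm with a two-finger parallel gripper is mounted at the origin on the work surface. World frame = base frame: x ahead of the robot, y to its left, z up, the work surface at z = 0. Lengths are in mm, angles in degrees, forces in N, time in s.
With the tool pointing down it reaches from about 350 to 850 mm from the base axis. Payload 8.1 kg.
Tool frame: the origin (TCP) lies midway between the tips of the shut fingers; the grasp point (between the pads) lies 19 mm behind it; y points along the fingers, x is the direction in which the jaws open and shut, and the axes are right-handed (so a half turn about y gives the same grasp; the last joint's range is limited). The gripper opens to 85 mm and grips with 20 to 120 N. Pads are 22 mm wide; open, the fingers measure 114 mm over their backs; the gripper's body (76 mm by 85 mm) begins 54 mm behind the grasp point. The pads swing forward as they close: fully open they stand 13 mm farther back than shut.
Start: joints at [58.934, 7.471, 85.268, -0, 87.261, -4.893], TCP at [264.627, 538.496, 231.292] pointing down, gripper open.
Joint ranges: [-169.43, 169.43], [-51.17, 129.36], [1.28, 143.12], [-76.62, 256.62], [0, 156.53], [-152.29, 152.29]. Speed limits (degrees/s): [136.94, 136.94, 159.86, 180, 180, 180].

### API

Orientations are given as [roll, pitch, yaw] about the fixed x, y, z axes, in that order (R = Rz(yaw) Ry(pitch) Rx(roll)).
In Python, from bench import r gives the robot as it stands.
- The arm moves only by the tool move_arm, never from a script. Its arguments are lists of equal length, an entry for each row: "linear": the shift along the tool's x, y, z normalised to -1 to 1, where 1 is 300 mm, a list of three; "twist": the turn, a rotation vector about the tool's x, y, z normalised to -1 to 1, where 1 is pi/2 rad, a list of three; "hand": the opening, from -1 (shut) to 1 (fully open). A call has 1 to 12 rows; each row is the pose to reach, as a shift and turn from the pose measured when the call began, along the tool's axes at that moment; what a row does not reach only later rows make up. A row lasts 1/12 s, in which the tool goes at most 41.7 mm and 7.16 degrees, less where a joint would pass 70% of its speed; a pose out of reach is approached as far as the arm can. A call with a number of a shift or a turn outside -1 to 1 is refused whole. A call with a gripper value outside its range is refused whole. The fingers move at their own pace and stop on an object; "force" is the grip in N (left out, the last holds). Time passes only in rows, so rows that repeat a pose let the fingers close. It gives the time, the measured TCP pose, the force and the opening at its end, in the units of the state.
- r.sense(): the state, without advancing time (a new reading comes with each control period).
- r.snapshot(name): name is "scene" or "top" or "wrist"; returns a dict with "frame" (480x640x3 uint8, red, green, blue), "range_z" (480x640 float32, mm along the optical axis (not along the pixel's ray), 0 where there is no reading), "intrinsics" (3x3 intrinsics, pixels), "R" (3x3) and "t" (3): a world point X has camera coordinates R X + t; the wrist camera has in their place "hand_eye" (4x4, takes a point from camera to tool coordinates, whose origin is the TCP and whose axes are the tool frame's). Camera axes: x right, y down, z forward; pixel columns grow to the right and rows downward; lengths in mm; the calibration is good to about 2 mm. A picture is of the moment at which its call begins: read the wrist's pose just before it.
- r.hand_in(): hands the job in, once; it reports no verdict.
The state is a dict: "time": time; "joint_pos": joint angles; "qd": joint speeds; "joint_efforts": joint torques, N m; "tool_pos": TCP position; "tcp_rot": TCP orientation; "ft_force": force on the tool from outside, world axes, zero at the start; "wrist_torque": the same for the moment, N m; "finger_gap": finger opening in mm.
Only numpy, scipy, OpenCV 4.12 (cv2) and the standard library are available. Lean on these libraries where they do the work, as an engineer would, in place of code of your own. Each camera call takes 0.05 s, during which the arm holds its last target. There are 200 camera calls.

## Working session

There is one attempt and no reset: what is moved stays moved. The work goes in short steps, Python scripts to look and compute and a tool call to move; the robot and the scene stay as the last step left them, time stands still between calls to the robot, and variables do not carry over. Pictures are saved under pics/ and viewed, on a budget of 10 in all, crops included, one or two more only if the job needs it, and the job is handed in when it is done.

Besides the shell and the picture viewer there is one more tool, called after ">>>" in YAML: its name, and indented under it one key for each argument. move_arm: Moves the arm, as the interface text tells. Scaled input: -1 to 1 covers 300 mm each way for a shift and pi/2 rad each way for a turn. Its arguments: {"type":"object","properties":{"linear":{"type":"array","items":{"type":"array","items":{"type":"number","minimum":-1,"maximum":1}}},"twist":{"type":"array","items":{"type":"array","items":{"type":"number","minimum":-1,"maximum":1}}},"hand":{"type":"array","items":{"type":"number"}},"force":{"type":"number"}},"required":["linear","twist","hand"]}

```bash
mkdir -p pics; ls; python3 - <<'E'
from bench import r
import cv2, pickle
print(r.sense())
for n in("scene","top"):
    s=r.snapshot(n); pickle.dump(s,open(f"{n}0.pkl","wb"))
    cv2.imwrite(f"pics/{n}0.png",s["frame"][:,:,::-1]); print(n,s["intrinsics"].round(1).tolist(),s["R"].round(3).tolist(),s["t"].round(1), (s["range_z"]>0).mean())
E
```

```text
pics
{'time': 0.0, 'joint_pos': array([ 5.89342633e+01,  7.51422943e+00,  8.53304428e+01, -5.57591310e-05,
        8.72616669e+01, -4.89248479e+00]), 'qd': array([-0.0272893 , -0.05831608,  0.01552895,  0.03042128,  0.11529699,
        0.02655102]), 'joint_efforts': array([-2.52841583e-04, -5.69410586e+01, -5.00544333e+01, -4.31786812e-04,
        1.51517481e-02, -2.81658413e-05]), 'tool_pos': array([264.3383028 , 538.01172181, 230.24244455]), 'tcp_rot': array([-89.99098621,   0.10595643,  63.82675918]), 'ft_force': array([ 0.34394978, -0.70880135,  0.00975178]), 'wrist_torque': array([-0.07135042, -0.03014658, -0.0051934 ]), 'finger_gap': 85.23230604448219}
scene [[571.3, 0.0, 325.1], [0.0, 571.3, 231.4], [0.0, 0.0, 1.0]] [[-0.55, 0.835, -0.006], [0.723, 0.473, -0.505], [-0.418, -0.282, -0.863]] [ 178.9 -408.9 1928.4] 0.99595703125
top [[600.8, 0.0, 316.1], [0.0, 600.8, 240.2], [0.0, 0.0, 1.0]] [[0.028, -0.999, 0.021], [-0.989, -0.031, -0.142], [0.143, -0.017, -0.99]] [ 110.6  570.9 1395.2] 0.996044921875
```

View pics/scene0.png

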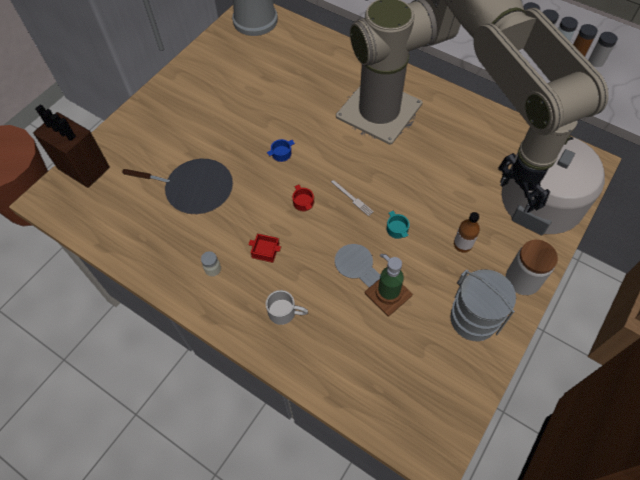

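View pics/top0.png

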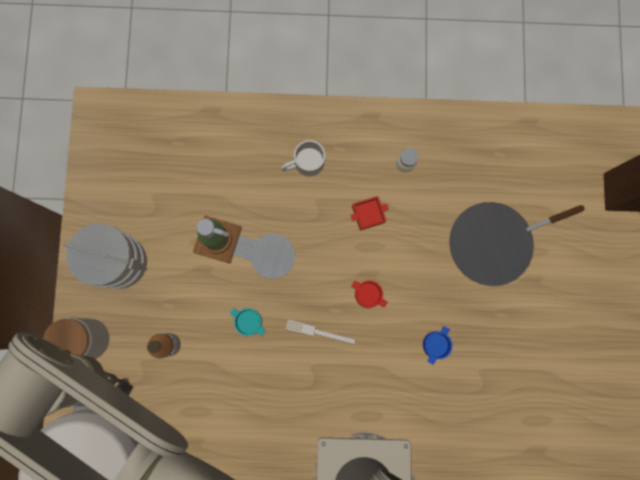

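Scene: red round mould at (303,199), dish (355,261), bottle cap (394,266), tawa (199,186). Top: round mould (369,294), dish (272,256), cap (207,228), tawa (491,244), square red mould (370,213).

```bash
cat > h.py <<'E'
import numpy as np, cv2, pickle
def ray(s,uv,z):
    """pixels -> world xy on plane z"""
    uv=np.atleast_2d(uv).astype(float); K=s["intrinsics"];R=s["R"];t=s["t"]
    d=np.c_[(uv-[K[0,2],K[1,2]])/[K[0,0],K[1,1]],np.ones(len(uv))]@R; c=-R.T@t
    return (c+d*((z-c[2])/d[:,2])[:,None])[:,:2]
def circ(p):
    """robust-ish LSQ circle"""
    k=np.ones(len(p),bool)
    for _ in range(8):
        a=np.linalg.lstsq(np.c_[2*p[k],np.ones(k.sum())],(p[k]**2).sum(1),rcond=None)[0]
        rr=np.sqrt(a[2]+a[0]**2+a[1]**2); e=np.abs(np.hypot(*(p-a[:2]).T)-rr); k=e<max(2.,np.percentile(e,80)) if _<5 else e<2.5
    return a[:2].round(1),round(rr,1),k.mean().round(2)
def world(s):
    K=s["intrinsics"];z=s["range_z"];v,u=np.mgrid[:480,:640]
    P=np.stack([(u-K[0,2])/K[0,0]*z,(v-K[1,2])/K[1,1]*z,z],-1)
    return (P-s["t"])@s["R"]
def blob(m,near):
    """component of mask nearest pixel -> (mask, contour)"""
    n,l,st,c=cv2.connectedComponentsWithStats(m.astype(np.uint8))
    i=1+np.argmin([np.hypot(*(c[j]-near)) if st[j,4]>30 else 1e9 for j in range(1,n)])
    b=(l==i).astype(np.uint8); cs=cv2.findContours(b,cv2.RETR_EXTERNAL,cv2.CHAIN_APPROX_NONE)[0]
    return b,max(cs,key=len)[:,0]
def red(s):
    f=s["frame"].astype(int); return (f[...,0]>90)&(f[...,1]<60)&(f[...,2]<60)
def ears(p,c):
    """axis dir of ears from world points, and centre of rim"""
    d=p-c; q=d[np.hypot(*d.T)>38]; a=np.arctan2(q[:,1],q[:,0]); return np.degrees(np.angle(np.exp(2j*a).mean())/2),len(q)
E
python3 - <<'E'
from h import *
px={"scene":dict(m=(303,199),d=(355,261),c=(394,266),t=(199,186)),"top":dict(m=(369,294),d=(272,256),c=(207,228),t=(491,244))}
for n in px:
    s=pickle.load(open(n+"0.pkl","rb")); W=world(s); f=s["frame"].astype(int); g=f.max(2)-f.min(2)
    b,c=blob(red(s),px[n]["m"]); p=ray(s,c,34.); C=circ(p); print(n,"mould",C,ears(p,C[0]))
    for k,R,z in(("d",90,5.),("t",130,16.),("c",40,192.)):
        x0=ray(s,px[n][k],z)[0]; 
        m=(np.hypot(*(W[...,:2]-x0).transpose(2,0,1))<R)
        m&=(abs(W[...,2]-z)<12)&(g<30) if k!="c" else (W[...,2]>182)&(W[...,2]<205)
        b,c=blob(m,px[n][k]); p=ray(s,c,z)
        print(n,k,"px",f[px[n][k][1],px[n][k][0]],"z",np.median(W[...,2][b>0]).round(1),"ctr3d",np.median(W[b>0],0).round(1),"circ",circ(p),len(p))
E
```

```text
scene mould (array([450.4,   3.2]), np.float64(35.7), np.float64(0.29)) (np.float64(48.5585680518574), 26)
scene d px [110 115 120] z 5.4 ctr3d [537.9 242.7   5.4] circ (array([531.7, 233.2]), np.float64(54.4), np.float64(0.72)) 123
scene t px [53 55 60] z 16.5 ctr3d [ 579.4 -298.8   16.5] circ (array([ 576.4, -300.4]), np.float64(102.3), np.float64(0.91)) 189
scene c px [132 135 145] z 191.4 ctr3d [567.7 368.2 191.4] circ (array([569.6, 369.5]), np.float64(18.1), np.float64(0.67)) 55
top mould (array([ 4.441e+02, -1.000e-01]), np.float64(30.2), np.float64(0.74)) (np.float64(57.8474871002789), 16)
top d px [129 132 133] z 5.0 ctr3d [535.4 241.3   5. ] circ (array([531.3, 235.5]), np.float64(55.5), np.float64(0.56)) 153
top t px [72 73 73] z 15.7 ctr3d [ 576.4 -301.1   15.7] circ (array([ 576.9, -300.2]), np.float64(102.0), np.float64(0.91)) 257
top c px [149 150 154] z 191.6 ctr3d [564.  364.4 191.6] circ (array([566. , 365.8]), np.float64(17.7), np.float64(0.71)) 63
```

```bash
cat >> h.py <<'E'
from scipy.spatial.transform import Rotation as Ro
def goal(st,pos,yaw):
    """print normalised linear/twist from the state to a tool-down pose"""
    A=Ro.from_euler("xyz",st["tcp_rot"],degrees=True); B=Ro.from_euler("xyz",[-90,0,yaw],degrees=True)
    l=A.inv().apply(np.array(pos)-st["tool_pos"])/300; w=(A.inv()*B).as_rotvec()/(np.pi/2)
    print("lin",l.round(4),"twist",w.round(4),"rows>=",np.linalg.norm(l)*300/41.7,np.degrees(np.linalg.norm(w)*np.pi/2)/7.16)
E
python3 - <<'E'
from h import *
from bench import r
for n,q in(("scene",(303,199)),("top",(369,294))):
    s=pickle.load(open(n+"0.pkl","rb")); W=world(s)
    x0=ray(s,q,30.)[0]; k=(np.hypot(*(W[...,:2]-x0).transpose(2,0,1))<60)&(W[...,2]>26)&(W[...,2]<42)
    P=W[k]; rc=cv2.minAreaRect(P[:,:2].astype(np.float32)); c=np.array(rc[0]); print(n,len(P),rc,ears(P[:,:2],c))
    for q,nm in (((370,213),"sq"),((160,345),"soy"),((105,257),"tif"),((320,330),"fork"),((248,322),"teal")):
        if n=="top": print(nm,W[q[1],q[0]].round())
s=r.snapshot("wrist"); print(s["hand_eye"].round(3),s["intrinsics"].round(1))
goal(r.sense(),[447,1,230],-32)
E
```

```text
scene 185 ((445.4127197265625, -0.0773162841796875), (79.66575622558594, 64.75953674316406), 20.968107223510742) (np.float64(58.35425340081921), 33)
top 271 ((443.45587158203125, -2.8719863891601562), (66.56970977783203, 80.07662200927734), 5.922275066375732) (np.float64(58.476671907936435), 56)
sq [644.  -4.   5.]
soy [315. 457. 148.]
tif [494. 568. 210.]
fork [355. 111.  -4.]
teal [370. 285.   1.]
[[ 1.00000e+00 -1.00000e-03 -0.00000e+00  4.59000e-01]
 [ 0.00000e+00 -2.81000e-01  9.60000e-01 -1.42363e+02]
 [-1.00000e-03 -9.60000e-01 -2.81000e-01  7.13050e+01]
 [ 0.00000e+00  0.00000e+00  0.00000e+00  1.00000e+00]] [[347.8   0.  318.8]
 [  0.  347.8 234.4]
 [  0.    0.    1. ]]
lin [-1.3384  0.0033 -1.336 ] twist [ 7.0000e-04  1.0647e+00 -8.0000e-04] rows>= 13.604589474570009 13.383703801966156
```

>>> move_arm:
  linear:
    - [-0.67,0,-0.67]
    - [-0.67,0,-0.67]
    - [-0.67,0,-0.67]
    - [-0.67,0,-0.67]
    - [-0.67,0,-0.67]
    - [-0.67,0,-0.67]
    - [-0.67,0,-0.67]
    - [-0.67,0,-0.67]
    - [-0.67,0,-0.67]
  twist:
    - [0,0.5,0]
    - [0,0.5,0]
    - [0,0.5,0]
    - [0,0.5,0]
    - [0,0.5,0]
    - [0,0.5,0]
    - [0,0.5,0]
    - [0,0.5,0]
    - [0,0.5,0]
  hand: [1,1,1,1,1,1,1,1,1]

```text
time: 0.9
tool_pos: [356.7, 267.5, 230.7]
tcp_rot: [-90.0, 0.0, 18.6]
ft_force: [-0.0, -0.0, -0.2]
finger_gap: 85.5
```

```bash
python3 - <<'E'
from h import *
from bench import r
s=r.sense(); print(s["tool_pos"],s["tcp_rot"]); goal(s,[445,0,190],-32)
E
```

```text
[356.74468296 267.53516684 230.71543335] [-9.00493747e+01  4.76710726e-02  1.86217911e+01]
lin [-0.0059  0.1365 -0.9389] twist [ 7.000e-04  5.625e-01 -3.000e-04] rows>= 6.825978617867207 7.070091498882878
```

>>> move_arm:
  linear:
    - [0,0.137,-0.939]
    - [0,0.137,-0.939]
    - [0,0.137,-0.939]
    - [0,0.137,-0.939]
    - [0,0.137,-0.939]
    - [0,0.137,-0.939]
    - [0,0.137,-0.939]
    - [0,0.137,-0.939]
    - [0,0.137,-0.939]
  twist:
    - [0,0.562,0]
    - [0,0.562,0]
    - [0,0.562,0]
    - [0,0.562,0]
    - [0,0.562,0]
    - [0,0.562,0]
    - [0,0.562,0]
    - [0,0.562,0]
    - [0,0.562,0]
  hand: [1,1,1,1,1,1,1,1,1]

```text
time: 1.65
tool_pos: [446.8, -0.1, 189.2]
tcp_rot: [-90.1, 0.1, -32.1]
ft_force: [0.7, -0.4, 0.7]
finger_gap: 85.2
```

```bash
cat >> h.py <<'E'
def wrist(r,name):
    """wrist picture with R,t filled in from the pose read just before"""
    st=r.sense(); s=r.snapshot("wrist"); T=np.eye(4); T[:3,:3]=Ro.from_euler("xyz",st["tcp_rot"],degrees=True).as_matrix(); T[:3,3]=st["tool_pos"]
    M=np.linalg.inv(T@s["hand_eye"]); s["R"]=M[:3,:3]; s["t"]=M[:3,3]
    cv2.imwrite(f"pics/{name}.png",s["frame"][:,:,::-1]); pickle.dump(s,open(name+".pkl","wb")); return st,s
def mould(s):
    W=world(s); m=red(s)&(W[...,2]>27)&(W[...,2]<42); P=W[m][:,:2]; return P,W[m][:,2]
E
python3 - <<'E'
from h import *
from bench import r
st,s=wrist(r,"w1"); print(st["tool_pos"],st["tcp_rot"])
P,z=mould(s); print(len(P),np.median(z)); c,w=cv2.minEnclosingCircle(P.astype(np.float32)); print(c,w)
b,ct=blob(red(s),(320,240)); p=ray(s,ct,34.); C=circ(p); print(C,ears(p,C[0]))
E
```

```text
[ 4.46805172e+02 -8.57241553e-02  1.89159860e+02] [-9.00846055e+01  8.53004592e-02 -3.21042361e+01]
4288 33.26961549987722
(548.2332153320312, -12.062154769897461) 135.16757202148438
(array([446.7,  -1.9]), np.float64(32.3), np.float64(0.71)) (np.float64(58.56842414506352), 71)
```

View pics/w1.png

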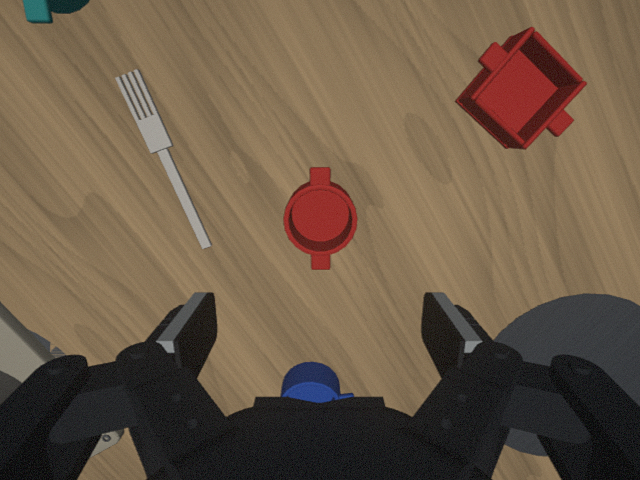

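The wrist view shows the round mould at (320,217), with its ears in line with the image's vertical, so the jaws are aligned. The square mould is at (520,90), the fork on the left, and the blue look-alike at the bottom.

>>> move_arm:
  linear:
    - [0.003,0.12,-0.005]
    - [0.003,0.24,-0.005]
    - [0.003,0.36,-0.005]
    - [0.003,0.46,-0.005]
    - [0.003,0.53,-0.005]
    - [0.003,0.58,-0.005]
    - [0.003,0.62,-0.005]
    - [0.003,0.62,-0.005]
    - [0.003,0.62,-0.005]
  twist:
    - [0,0,0]
    - [0,0,0]
    - [0,0,0]
    - [0,0,0]
    - [0,0,0]
    - [0,0,0]
    - [0,0,0]
    - [0,0,0]
    - [0,0,0]
  hand: [1,1,1,1,1,1,1,1,1]
  force: 25

```text
time: 2.45
tool_pos: [445.7, 1.0, 3.2]
tcp_rot: [-90.1, 0.2, -31.7]
ft_force: [0.5, -0.4, 0.3]
finger_gap: 85.6
```

>>> move_arm:
  linear:
    - [0,0,0]
    - [0,0,0]
    - [0,0,0]
    - [0,0,0]
    - [0,0,0]
    - [0,0,0]
    - [0,0,0]
    - [0,0,0]
  twist:
    - [0,0,0]
    - [0,0,0]
    - [0,0,0]
    - [0,0,0]
    - [0,0,0]
    - [0,0,0]
    - [0,0,0]
    - [0,0,0]
  hand: [-1,-1,-1,-1,-1,-1,-1,-1]
  force: 25

```text
time: 3.12
tool_pos: [447.1, 1.6, 4.9]
tcp_rot: [-90.0, 0.1, -31.7]
ft_force: [-0.2, 2.2, 6.0]
finger_gap: 66.4
```

>>> move_arm:
  linear:
    - [0,-0.06,0]
    - [0,-0.15,0]
    - [0,-0.27,0]
    - [0,-0.35,0]
    - [0,-0.35,0]
    - [0,-0.35,0]
  twist:
    - [0,0,0]
    - [0,0,0]
    - [0,0,0]
    - [0,0,0]
    - [0,0,0]
    - [0,0,0]
  hand: [-1,-1,-1,-1,-1,-1]

```text
time: 3.62
tool_pos: [449.2, 1.3, 112.6]
tcp_rot: [-89.8, -0.2, -31.7]
ft_force: [-0.2, 0.2, -0.9]
finger_gap: 66.3
```

```bash
python3 - <<'E'
from h import *
from bench import r
st,s=wrist(r,"w2"); print(st["tool_pos"],st["tcp_rot"],st["finger_gap"],st["ft_force"])
W=world(s); m=red(s)
n,l,stt,c=cv2.connectedComponentsWithStats(m.astype(np.uint8))
A=Ro.from_euler("xyz",st["tcp_rot"],degrees=True)
for i in range(1,n):
    if stt[i,4]>200:
        k=(l==i)&(s["range_z"]>0); P=W[k]; top=P[P[:,2]>np.percentile(P[:,2],95)-8]; print(i,c[i],stt[i,4],top.mean(0),cv2.minAreaRect(top[:,:2].astype(np.float32)), A.inv().apply(top-st["tool_pos"]).mean(0))
goal(st,[532,234.5,100],-90)
E
```

```text
[449.22361105   1.34958978 112.63628178] [-89.82615874  -0.24838046 -31.66050712] 66.32298552237182 [-0.15499869  0.15815463 -0.91310859]
2 [579.53153254  80.66636901] 8959 [635.15424297   8.41178708  33.19046934] ((633.8488159179688, 0.8977012634277344), (87.26676177978516, 69.9593505859375), 76.78600311279297) [154.20645799  80.42903088 103.35981297]
4 [522.62531017 103.53598015] 403 [614.53574985   5.62245452   5.71228983] ((613.8309936523438, -2.0332603454589844), (75.09123992919922, 32.58993911743164), 79.3782730102539) [138.00166228 107.79705367  90.08017035]
33 [318.58093148 317.71791164] 20054 [454.25958829  10.0285731  140.16314282] ((446.4183044433594, 2.505413055419922), (65.16586303710938, 74.8705825805664), 2.2730250358581543) [ -0.1496478  -27.49720782  10.11410226]
lin [-0.1732  0.0438  0.8062] twist [-0.0032  0.6482  0.0015] rows>= 5.940794832944663 8.148126837156912
```

View pics/w2.png

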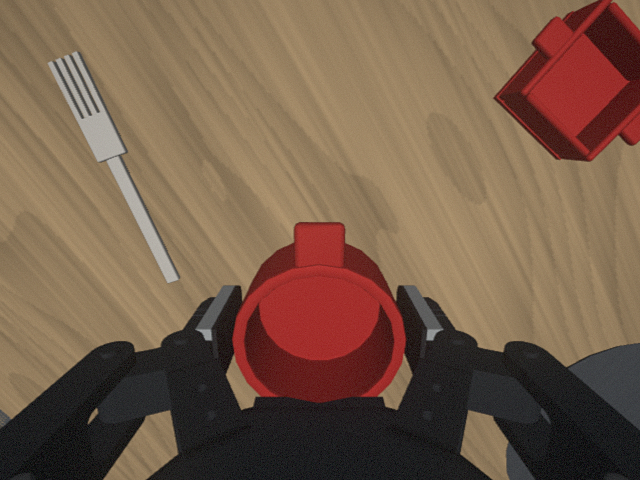

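The mould is held level between the jaws, with its rim at about (320,340). Carrying it to above the dish, turned so that the camera points away from the bottle.

>>> move_arm:
  linear:
    - [-0.02,0.0,0.1]
    - [-0.04,0,0.2]
    - [-0.06,0.0,0.3]
    - [-0.08,0.0,0.4]
    - [-0.1,0.0,0.5]
    - [-0.125,0.0,0.6]
    - [-0.145,0.0,0.7]
    - [-0.167,0.0,0.77]
    - [-0.167,0.0,0.81]
    - [-0.167,0.0,0.81]
    - [-0.167,0.0,0.81]
    - [-0.167,0.0,0.81]
  twist:
    - [0,0.07,0]
    - [0,0.14,0]
    - [0,0.21,0]
    - [0,0.28,0]
    - [0,0.35,0]
    - [0,0.42,0]
    - [0,0.49,0]
    - [0,0.56,0]
    - [0,0.62,0]
    - [0,0.648,0]
    - [0,0.648,0]
    - [0,0.648,0]
  hand: [-1,-1,-1,-1,-1,-1,-1,-1,-1,-1,-1,-1]

```text
time: 4.67
tool_pos: [531.4, 234.3, 109.1]
tcp_rot: [-90.1, -0.0, -89.9]
ft_force: [0.1, 0.3, -1.8]
finger_gap: 66.5
```

```bash
python3 - <<'E'
from h import *
from bench import r
s=r.sense();print(s["tool_pos"],s["tcp_rot"],s["finger_gap"]); goal(s,[534,234.5,10],-90)
E
```

```text
[531.44381687 234.31237819 109.11645567] [-9.00722552e+01 -2.29716337e-02 -8.98589840e+01] 66.46842286632321
lin [-0.0007  0.3304  0.0089] twist [0.0008 0.0016 0.0003] rows>= 2.3776879927977013 0.0223594315068716
```

>>> move_arm:
  linear:
    - [0,0.08,0.008]
    - [0,0.16,0.008]
    - [0,0.23,0.008]
    - [0,0.28,0.008]
    - [0,0.3,0.008]
    - [0,0.31,0.008]
    - [0,0.32,0.008]
    - [0,0.325,0.008]
    - [0,0.325,0.008]
  twist:
    - [0,0,0]
    - [0,0,0]
    - [0,0,0]
    - [0,0,0]
    - [0,0,0]
    - [0,0,0]
    - [0,0,0]
    - [0,0,0]
    - [0,0,0]
  hand: [-1,-1,-1,-1,-1,-1,-1,-1,-1]

```text
time: 5.42
tool_pos: [534.4, 234.4, 12.4]
tcp_rot: [-90.0, 0.0, -89.8]
ft_force: [0.6, 0.5, -0.9]
finger_gap: 66.3
```

>>> move_arm:
  linear:
    - [0,0.005,0]
    - [0,0.008,0]
    - [0,0.008,0]
  twist:
    - [0,0,0]
    - [0,0,0]
    - [0,0,0]
  hand: [-1,-1,-1]

```text
time: 5.67
tool_pos: [534.7, 234.5, 10.5]
tcp_rot: [-90.0, 0.0, -89.8]
ft_force: [0.4, -0.6, -1.4]
finger_gap: 66.4
```

>>> move_arm:
  linear:
    - [0,0.005,0]
    - [0,0.008,0]
    - [0,0.008,0]
  twist:
    - [0,0,0]
    - [0,0,0]
    - [0,0,0]
  hand: [-1,-1,-1]

```text
time: 5.92
tool_pos: [535.0, 234.6, 9.9]
tcp_rot: [-89.9, 0.0, -89.8]
ft_force: [-8.5, -3.7, 15.6]
finger_gap: 66.5
```

Contact, so release and retreat upwards.

>>> move_arm:
  linear:
    - [0,-0.004,0]
    - [0,-0.004,0]
    - [0,-0.004,0]
    - [0,-0.004,0]
    - [0,-0.004,0]
    - [0,-0.004,0]
    - [0,-0.004,0]
  twist:
    - [0,0,0]
    - [0,0,0]
    - [0,0,0]
    - [0,0,0]
    - [0,0,0]
    - [0,0,0]
    - [0,0,0]
  hand: [-1,1,1,1,1,1,1]

```text
time: 6.5
tool_pos: [534.9, 234.6, 10.9]
tcp_rot: [-90.0, 0.0, -89.8]
ft_force: [0.7, -0.8, -0.0]
finger_gap: 85.3
```

>>> move_arm:
  linear:
    - [0,-0.05,0]
    - [0,-0.12,0]
    - [0,-0.23,0]
    - [0,-0.36,0]
    - [0,-0.49,0]
    - [0,-0.62,0]
    - [0,-0.75,0]
    - [0,-0.8,0]
    - [0,-0.8,0]
    - [0,-0.8,0]
  twist:
    - [0,0,0]
    - [0,0,0]
    - [0,0,0]
    - [0,0,0]
    - [0,0,0]
    - [0,0,0]
    - [0,0,0]
    - [0,0,0]
    - [0,0,0]
    - [0,0,0]
  hand: [1,1,1,1,1,1,1,1,1,1]

```text
time: 7.33
tool_pos: [535.4, 234.8, 252.1]
tcp_rot: [-89.8, 0.1, -89.8]
ft_force: [0.4, -0.5, -1.0]
finger_gap: 85.1
```

```bash
cat >> h.py <<'E'
def check(r,name,near):
    st,s=wrist(r,name); W=world(s); m=red(s); b,ct=blob(m,near); z=np.percentile(W[b>0][:,2],90); print("tool",st["tool_pos"],st["tcp_rot"],"rim z",z)
    p=ray(s,ct,z); C=circ(p); print("mould",C,ears(p,C[0])); return st,s
E
python3 - <<'E'
from h import *
from bench import r
st,s=check(r,"w3",(320,240))
goal(st,[567.8,367.5,250],-90)
E
```

```text
tool [535.40643538 234.79399834 252.13931582] [-8.98045309e+01  5.94499676e-02 -8.98320691e+01] rim z 38.81948200450998
mould (array([531.5, 235.3]), np.float64(31.8), np.float64(0.67)) (np.float64(0.05339507254364169), 58)
lin [-0.442   0.008   0.1092] twist [-0.0022  0.0019 -0.0007] rows>= 3.2762395245775737 0.036927850117308106
```

View pics/w3.png

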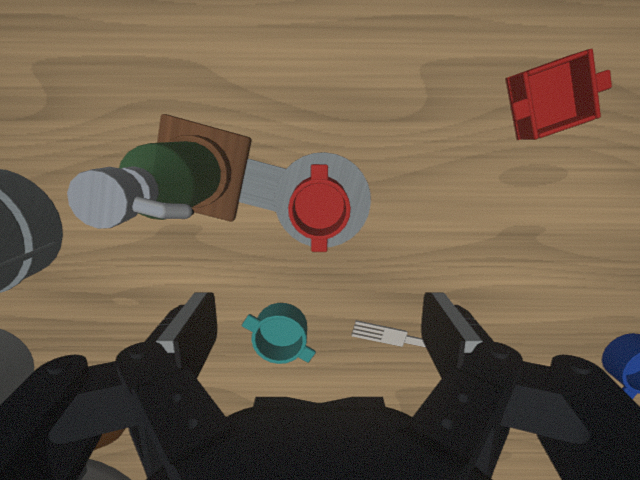

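The mould stands on the dish, (320,205), upright and concentric. The cap is at (102,197).

```bash
python3 - <<'E'
from h import *
s=pickle.load(open("w3.pkl","rb")); W=world(s); m=(abs(W[...,2]-192)<9)&(np.hypot(W[...,0]-568,W[...,1]-367)<35)
b,c=blob(m,(102,197)); print(circ(ray(s,c,192.)),np.median(W[b>0],0),len(c))
E
```

```text
(array([569.6, 363.9]), np.float64(18.6), np.float64(0.7)) [568.40974423 362.73529059 191.45485316] 258
```

>>> move_arm:
  linear:
    - [-0.13,0,0.03]
    - [-0.25,0,0.06]
    - [-0.36,0,0.09]
    - [-0.44,0,0.11]
    - [-0.44,0,0.11]
    - [-0.44,0,0.11]
    - [-0.44,0,0.11]
    - [-0.44,0,0.11]
  twist:
    - [0,0,0]
    - [0,0,0]
    - [0,0,0]
    - [0,0,0]
    - [0,0,0]
    - [0,0,0]
    - [0,0,0]
    - [0,0,0]
  hand: [-1,-1,-1,-1,-1,-1,-1,-1]

```text
time: 8.05
tool_pos: [566.7, 365.4, 248.8]
tcp_rot: [-90.1, -0.1, -89.9]
ft_force: [-0.4, 0.2, 0.1]
finger_gap: 0.2
```

```bash
python3 - <<'E'
from h import *
from bench import r
st,s=wrist(r,"w4"); W=world(s); print(st["tool_pos"],st["tcp_rot"],st["finger_gap"])
m=(abs(W[...,2]-192)<9)&(np.hypot(W[...,0]-568,W[...,1]-367)<40)
b,c=blob(m,(320,240)); print(circ(ray(s,c,192.)),np.median(W[b>0],0),len(c))
goal(st,[568,367,194],-90)
E
```

```text
[566.6779962  365.40434135 248.81951566] [-9.00926557e+01 -7.75289610e-02 -8.98736547e+01] 0.18569332241994982
(array([570.1, 366.3]), np.float64(18.1), np.float64(0.72)) [568.71709236 365.62125837 191.56619514] 232
lin [-0.0056  0.1827  0.0047] twist [0.001  0.0014 0.0009] rows>= 1.3155555137808121 0.02440864188846675
```

View pics/w4.png

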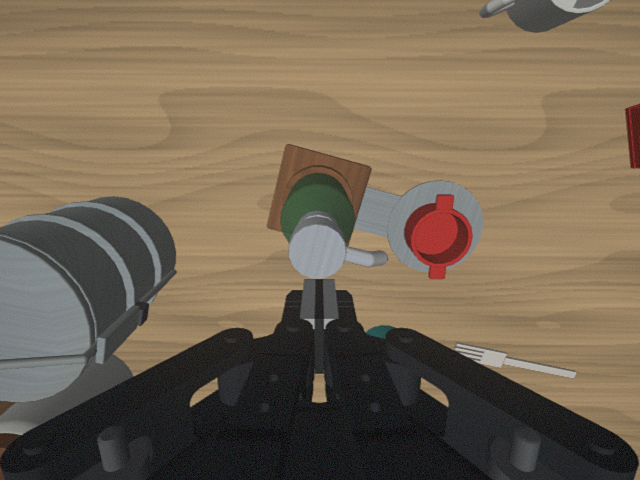

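The cap is at (317,250), just ahead of the shut fingertips; the mould is on the dish at (440,232).

>>> move_arm:
  linear:
    - [0,0.08,0.008]
    - [0,0.14,0.008]
    - [0,0.17,0.008]
    - [0,0.18,0.008]
    - [0,0.19,0.008]
    - [0,0.2,0.008]
    - [0,0.205,0.008]
    - [0,0.205,0.008]
  twist:
    - [0,0,0]
    - [0,0,0]
    - [0,0,0]
    - [0,0,0]
    - [0,0,0]
    - [0,0,0]
    - [0,0,0]
    - [0,0,0]
  hand: [-1,-1,-1,-1,-1,-1,-1,-1]

```text
time: 8.77
tool_pos: [569.8, 365.4, 189.1]
tcp_rot: [-90.0, -0.0, -89.9]
ft_force: [0.2, -1.8, 2.0]
finger_gap: -0.1
```

>>> move_arm:
  linear:
    - [0,0.007,0]
    - [0,0.014,0]
    - [0,0.02,0]
    - [0,0.024,0]
    - [0,0.024,0]
  twist:
    - [0,0,0]
    - [0,0,0]
    - [0,0,0]
    - [0,0,0]
    - [0,0,0]
  hand: [-1,-1,-1,-1,-1]

```text
time: 9.18
tool_pos: [570.4, 365.6, 183.1]
tcp_rot: [-89.9, 0.0, -89.9]
ft_force: [-0.1, -1.0, 7.3]
finger_gap: -0.1
```

>>> move_arm:
  linear:
    - [0,0.005,0]
    - [0,0.006,0]
    - [0,0.006,0]
  twist:
    - [0,0,0]
    - [0,0,0]
    - [0,0,0]
  hand: [-1,-1,-1]

```text
time: 9.43
tool_pos: [570.4, 365.7, 183.0]
tcp_rot: [-89.8, 0.0, -89.9]
ft_force: [-5.0, -4.4, 11.9]
finger_gap: -0.1
```

>>> move_arm:
  linear:
    - [0,-0.02,0]
    - [0,-0.05,0]
    - [0,-0.1,0]
    - [0,-0.18,0]
    - [0,-0.24,0]
    - [0,-0.24,0]
    - [0,-0.24,0]
  twist:
    - [0,0,0]
    - [0,0,0]
    - [0,0,0]
    - [0,0,0]
    - [0,0,0]
    - [0,0,0]
    - [0,0,0]
  hand: [-1,-1,-1,-1,-1,-1,-1]

```text
time: 10.02
tool_pos: [570.9, 366.2, 256.7]
tcp_rot: [-89.7, 0.1, -89.9]
ft_force: [-0.0, 0.5, -1.0]
finger_gap: -0.0
```

```bash
python3 - <<'E'
from h import *
from bench import r
st,s=check(r,"w5",(440,232)); W=world(s)
m=(abs(W[...,2]-190)<12)&(np.hypot(W[...,0]-569,W[...,1]-366)<17); print("cap z",np.median(W[m],0),m.sum())
goal(st,[534,235,230],-90)
E
```

```text
tool [570.9210204  366.19979366 256.67930197] [-89.65628766   0.13785924 -89.88640493] rim z 38.76740593392441
mould (array([534.7, 239.6]), np.float64(35.7), np.float64(0.52)) (np.float64(0.5505435755413213), 55)
cap z [569.98868171 365.99723205 191.74268666] 2171
lin [ 0.4373  0.0871 -0.1245] twist [-0.0038  0.0013 -0.0015] rows>= 3.3305142019374845 0.05408349621084923
```

The cap went to its stop (183.0 mm, 11.9 N) and is back up at 191.7 mm. Returning to the mould.

>>> move_arm:
  linear:
    - [0.13,0,-0.03]
    - [0.26,0,-0.07]
    - [0.38,0,-0.11]
    - [0.437,0.02,-0.124]
    - [0.437,0.05,-0.124]
    - [0.437,0.087,-0.124]
    - [0.437,0.087,-0.124]
    - [0.437,0.087,-0.124]
  twist:
    - [-0.004,0,-0.001]
    - [-0.004,0,-0.001]
    - [-0.004,0,-0.001]
    - [-0.004,0,-0.001]
    - [-0.004,0,-0.001]
    - [-0.004,0,-0.001]
    - [-0.004,0,-0.001]
    - [-0.004,0,-0.001]
  hand: [-1,-1,1,1,1,1,1,1]

```text
time: 10.73
tool_pos: [532.4, 235.2, 226.2]
tcp_rot: [-90.4, -0.1, -89.8]
ft_force: [1.0, 1.1, 0.1]
finger_gap: 72.3
```

```bash
python3 - <<'E'
from h import *
from bench import r
st,s=check(r,"w6",(320,240)); print(st["finger_gap"])
goal(st,[533,235.3,9.5],-90)
E
```

```text
tool [532.38457098 235.21452379 226.17418457] [-9.03684589e+01 -7.68015114e-02 -8.98400864e+01] rim z 38.76438576613608
mould (array([531.7, 235.3]), np.float64(32.0), np.float64(0.67)) (np.float64(-0.024843798998695037), 64)
72.25763928489815
lin [-0.0012  0.7222  0.0067] twist [0.0041 0.0018 0.0009] rows>= 5.196044974549564 0.05710115751465983
```

>>> move_arm:
  linear:
    - [0,0,0.005]
    - [0,0.13,0.005]
    - [0,0.26,0.005]
    - [0,0.38,0.005]
    - [0,0.5,0.005]
    - [0,0.6,0.005]
    - [0,0.66,0.005]
    - [0,0.7,0.005]
    - [0,0.717,0.005]
    - [0,0.717,0.005]
    - [0,0.717,0.005]
  twist:
    - [0.003,0,0]
    - [0.003,0,0]
    - [0.003,0,0]
    - [0.003,0,0]
    - [0.003,0,0]
    - [0.003,0,0]
    - [0.003,0,0]
    - [0.003,0,0]
    - [0.003,0,0]
    - [0.003,0,0]
    - [0.003,0,0]
  hand: [1,1,1,1,1,1,1,1,1,1,1]

```text
time: 11.7
tool_pos: [534.5, 235.9, 13.6]
tcp_rot: [-89.9, -0.0, -89.8]
ft_force: [0.5, -0.3, 0.7]
finger_gap: 85.4
```

>>> move_arm:
  linear:
    - [0,0,0]
    - [0,0,0]
    - [0,0,0]
    - [0,0,0]
    - [0,0,0]
    - [0,0,0]
    - [0,0,0]
    - [0,0,0]
  twist:
    - [0,0,0]
    - [0,0,0]
    - [0,0,0]
    - [0,0,0]
    - [0,0,0]
    - [0,0,0]
    - [0,0,0]
    - [0,0,0]
  hand: [-1,-1,-1,-1,-1,-1,-1,-1]

```text
time: 12.37
tool_pos: [536.4, 236.6, 16.3]
tcp_rot: [-89.7, 0.1, -89.8]
ft_force: [-1.5, 0.9, 6.4]
finger_gap: 65.8
```

>>> move_arm:
  linear:
    - [0,-0.04,0]
    - [0,-0.12,0]
    - [0,-0.22,0]
    - [0,-0.32,0]
    - [0,-0.32,0]
    - [0,-0.32,0]
  twist:
    - [0,0,0]
    - [0,0,0]
    - [0,0,0]
    - [0,0,0]
    - [0,0,0]
    - [0,0,0]
  hand: [-1,-1,-1,-1,-1,-1]

```text
time: 12.87
tool_pos: [538.6, 237.4, 117.1]
tcp_rot: [-89.2, 0.2, -89.8]
ft_force: [0.4, 0.4, -1.5]
finger_gap: 66.1
```

```bash
python3 - <<'E'
from h import *
from bench import r
st,s=wrist(r,"w7"); print(st["tool_pos"],st["tcp_rot"],st["finger_gap"])
b,c=blob(red(s),(320,320)); print("red px",b.sum(),"z90",np.percentile(world(s)[b>0][:,2],90))
goal(st,[578,-300.3,110],-90)
E
```

```text
[538.5505703  237.43370615 117.13021862] [-89.24480589   0.21030486 -89.80260111] 66.06614543478256
red px 18029 z90 139.49827694912187
lin [1.793  0.0188 0.1251] twist [-0.0084  0.0022 -0.0024] rows>= 12.93107818430385 0.11285781913357426
```

Gripped and lifted (66.1 mm gap, mould in view). Carrying it to the tawa.

>>> move_arm:
  linear:
    - [0.07,0,0.01]
    - [0.17,0,0.02]
    - [0.29,0,0.03]
    - [0.41,0,0.04]
    - [0.53,0,0.05]
    - [0.65,0,0.06]
    - [0.77,0,0.06]
    - [0.87,0,0.07]
    - [0.9,0,0.07]
    - [0.9,0,0.07]
  twist:
    - [-0.008,0.002,-0.002]
    - [-0.008,0.002,-0.002]
    - [-0.008,0.002,-0.002]
    - [-0.008,0.002,-0.002]
    - [-0.008,0.002,-0.002]
    - [-0.008,0.002,-0.002]
    - [-0.008,0.002,-0.002]
    - [-0.008,0.002,-0.002]
    - [-0.008,0.002,-0.002]
    - [-0.008,0.002,-0.002]
  hand: [-1,-1,-1,-1,-1,-1,-1,-1,-1,-1]

```text
time: 13.75
tool_pos: [558.1, -35.4, 113.2]
tcp_rot: [-90.3, -0.1, -90.2]
ft_force: [-0.3, 0.2, -1.4]
finger_gap: 65.9
```

```bash
python3 - <<'E'
from h import *
from bench import r
st=r.sense(); print(st["tool_pos"],st["tcp_rot"],st["finger_gap"])
goal(st,[581,-300.3,110],-90)
E
```

```text
[558.13408351 -35.35047301 113.20874181] [-9.02898763e+01 -5.24795887e-02 -9.01835248e+01] 65.86662803215974
lin [0.8829 0.0111 0.0791] twist [ 0.0032 -0.002   0.0006] rows>= 6.377787809287625 0.04848448663707767
```

>>> move_arm:
  linear:
    - [0.07,0,0.01]
    - [0.17,0,0.02]
    - [0.29,0,0.03]
    - [0.41,0,0.04]
    - [0.53,0,0.05]
    - [0.65,0,0.06]
    - [0.77,0,0.07]
    - [0.85,0,0.08]
    - [0.883,0.01,0.08]
    - [0.883,0.01,0.08]
    - [0.883,0.01,0.08]
  twist:
    - [0.003,-0.002,0]
    - [0.003,-0.002,0]
    - [0.003,-0.002,0]
    - [0.003,-0.002,0]
    - [0.003,-0.002,0]
    - [0.003,-0.002,0]
    - [0.003,-0.002,0]
    - [0.003,-0.002,0]
    - [0.003,-0.002,0]
    - [0.003,-0.002,0]
    - [0.003,-0.002,0]
  hand: [-1,-1,-1,-1,-1,-1,-1,-1,-1,-1,-1]

```text
time: 14.67
tool_pos: [581.0, -298.4, 109.0]
tcp_rot: [-90.1, 0.1, -90.0]
ft_force: [0.1, 0.1, -0.6]
finger_gap: 65.7
```

```bash
python3 - <<'E'
from h import *
from bench import r
st=r.sense(); print(st["tool_pos"],st["tcp_rot"],st["finger_gap"])
goal(st,[581,-300.3,30],-90)
E
```

```text
[ 580.970412   -298.43994433  109.04890812] [-9.01224124e+01  6.48796162e-02 -8.99939707e+01] 65.71772471543814
lin [0.0065 0.2635 0.0007] twist [ 0.0014  0.0001 -0.0007] rows>= 1.8961821245198371 0.01936831482019742
```

>>> move_arm:
  linear:
    - [0.006,0.07,0]
    - [0.006,0.14,0]
    - [0.006,0.2,0]
    - [0.006,0.23,0]
    - [0.006,0.25,0]
    - [0.006,0.26,0]
    - [0.006,0.263,0]
    - [0.006,0.263,0]
  twist:
    - [0.001,0,0]
    - [0.001,0,0]
    - [0.001,0,0]
    - [0.001,0,0]
    - [0.001,0,0]
    - [0.001,0,0]
    - [0.001,0,0]
    - [0.001,0,0]
  hand: [-1,-1,-1,-1,-1,-1,-1,-1]

```text
time: 15.33
tool_pos: [581.5, -300.1, 31.2]
tcp_rot: [-90.0, 0.0, -90.0]
ft_force: [0.8, -0.3, -1.5]
finger_gap: 65.9
```

>>> move_arm:
  linear:
    - [0,0.004,0]
    - [0,0.007,0]
    - [0,0.007,0]
  twist:
    - [0,0,0]
    - [0,0,0]
    - [0,0,0]
  hand: [-1,-1,-1]

```text
time: 15.58
tool_pos: [581.9, -300.4, 29.7]
tcp_rot: [-89.9, -0.0, -90.0]
ft_force: [0.3, -0.1, -1.4]
finger_gap: 66.1
```

>>> move_arm:
  linear:
    - [0,0.004,0]
    - [0,0.007,0]
    - [0,0.007,0]
  twist:
    - [0,0,0]
    - [0,0,0]
    - [0,0,0]
  hand: [-1,-1,-1]

```text
time: 15.83
tool_pos: [581.9, -300.4, 27.5]
tcp_rot: [-89.9, -0.0, -90.0]
ft_force: [-0.4, -0.5, -0.9]
finger_gap: 65.7
```

>>> move_arm:
  linear:
    - [0,0.003,0]
    - [0,0.005,0]
    - [0,0.005,0]
  twist:
    - [0,0,0]
    - [0,0,0]
    - [0,0,0]
  hand: [-1,-1,-1]

```text
time: 16.08
tool_pos: [582.0, -300.5, 27.3]
tcp_rot: [-89.9, -0.0, -90.0]
ft_force: [-3.5, 2.3, 9.5]
finger_gap: 66.1
```

Contact, so release, retreat and check.

>>> move_arm:
  linear:
    - [0,-0.002,0]
    - [0,-0.002,0]
    - [0,-0.002,0]
    - [0,-0.002,0]
    - [0,-0.002,0]
    - [0,-0.002,0]
    - [0,-0.002,0]
  twist:
    - [0,0,0]
    - [0,0,0]
    - [0,0,0]
    - [0,0,0]
    - [0,0,0]
    - [0,0,0]
    - [0,0,0]
  hand: [-1,1,1,1,1,1,1]

```text
time: 16.67
tool_pos: [582.0, -300.5, 27.8]
tcp_rot: [-89.9, 0.0, -90.0]
ft_force: [0.1, 0.4, 0.3]
finger_gap: 85.2
```

>>> move_arm:
  linear:
    - [0,-0.05,0]
    - [0,-0.12,0]
    - [0,-0.23,0]
    - [0,-0.36,0]
    - [0,-0.49,0]
    - [0,-0.6,0]
    - [0,-0.65,0]
    - [0,-0.65,0]
    - [0,-0.65,0]
    - [0,-0.65,0]
  twist:
    - [0,0,0]
    - [0,0,0]
    - [0,0,0]
    - [0,0,0]
    - [0,0,0]
    - [0,0,0]
    - [0,0,0]
    - [0,0,0]
    - [0,0,0]
    - [0,0,0]
  hand: [1,1,1,1,1,1,1,1,1,1]

```text
time: 17.5
tool_pos: [581.2, -300.2, 222.1]
tcp_rot: [-90.0, 0.0, -90.0]
ft_force: [-0.3, 0.4, -1.2]
finger_gap: 85.7
```

```bash
python3 - <<'E'
from h import *
from bench import r
st,s=check(r,"w8",(320,230)); print(st["ft_force"],np.abs(st["qd"]).max())
t=r.snapshot("scene"); cv2.imwrite("pics/scene1.png",t["frame"][:,:,::-1])
W=world(t); m=(np.hypot(W[...,0]-569,W[...,1]-366)<14)&(W[...,2]>175); print("cap z",np.median(W[m][:,2]))
E
```

```text
tool [ 581.15636902 -300.17971147  222.0873144 ] [-8.99716531e+01  3.89982775e-02 -8.99875708e+01] rim z 49.871965373845775
mould (array([ 577.3, -300. ]), np.float64(32.5), np.float64(0.67)) (np.float64(-0.36414383767741987), 71)
[-0.31118765  0.41275636 -1.17855979] 1.3440203053776447
cap z 192.19926557376326
```

View pics/w8.png

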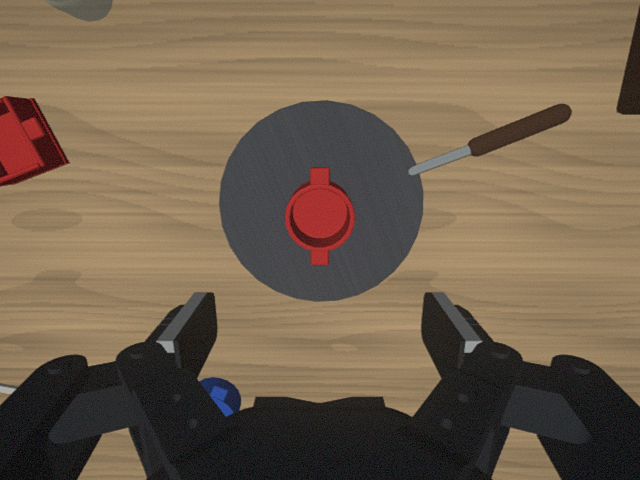

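View pics/scene1.png

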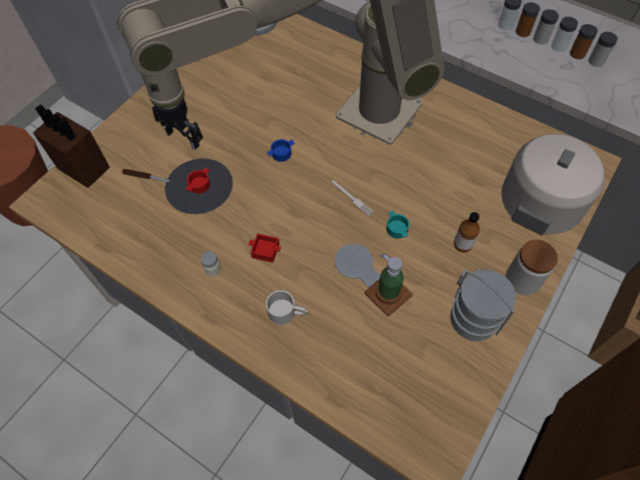

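The wrist view shows the mould upright at (320,215) on the tawa disc. The scene view shows it at (199,181), with everything else at its starting pixels and the gripper clear. Handing in.

```bash
python3 -c "
from bench import r
print(r.hand_in())"
```

```text
the job is handed in; nothing more can be done
None
```

The job is done and handed in at about 17.6 s of the 58 s allowed; the hand-in reports no verdict.

- **Oiling:** I put the round mould on the drip dish at (531.5, 235.3) mm and let go. The dish centre measured about (531.5, 234.5). I then pressed the cap with shut fingers until it stopped at 183 mm, with 11.9 N on the wrist. It sprang back to 192 mm with the mould still on the dish.
- **Placing:** I set the oiled mould down on the tawa and released it.
- **Last checks:**
  - The mould is at (577.3, -300.0) mm and the tawa centre at about (576.7, -300.3), with the rim at 49.9 mm where 50 is expected, so it looks upright.
  - The cap is up at 192.2 mm.
  - The gripper is open and well clear.
  - By eye, the other objects are where they started in the scene view.
- **Disagreements:**
  - One oblique wrist view right after the press put the mould at (534.7, 239.6), with a poor circle fit. The next straight view gave (531.7, 235.3), which matches the first placing.
  - The two fixed cameras disagreed on the cap and mould positions by 4 to 7 mm, so I used wrist views for the final positioning.

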